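Open the waste cask's gate and post the rejected glassware

TASK

Open the gate of the waste cask: crank its red handwheel anticlockwise until you feel the stop, then back it off a quarter turn so it cannot seize, and leave it there. Then post the cracked measuring cylinder and the expired dropper bottle through the mouth and its sprung flap so that both drop right into the cask and the flap closes behind them. Leave all the other things standing where they are.

Things in the scene. Friction and masses are not known exactly. Their poses are not given: they have to be found in the camera images.
- cask: grey metal waste cask with an aluminium lid, fixed to the worktop; 150 (x) x 280 (y) x 180 mm high in its own axes, lid overhangs 3 mm. Origin: centre of its underside, z up. The mouth is at its +y end, the handwheel at its -y end, 150 mm apart
- mouth (a point): centre of the cask's filling mouth, at the top of its black collar, 192 mm above the worktop. Opening 74 (cask x) x 72 mm (cask y); collar 6 mm thick, 12 mm high. A brass gate plate about 22 mm below this point is slid clear towards the wheel by the handwheel. The cask below is hollow and hidden, with a slide that leads what falls in away under the wheel; both rejects fit in
- wheel_hub (a point): point on the upright axis of the red handwheel, level with the middle of its rim, 210 mm above the worktop. Rim: 50 mm radius to the middle of a 12 mm thick bar whose top is at 216 mm
- crank_grip (a point): on the axis of the upright black crank grip on the rim, at 251 mm above the worktop; 50 mm from the wheel's axis. The grip is 18 to 19 mm thick, its lower end at 221 mm and its top at 271 mm above the worktop, and it spins freely on its pin, so it can be held without turning the hand
- handwheel (a joint): turn of the handwheel in rad, growing anticlockwise seen from above (gate opens). 0: gate shut; 15.71 (two and a half turns): hard stop, gate fully open. Starts between 3.5 and 6.5. Friction about 0.12 Nm (2.4 N at the grip); it stays where it is left. At the stop less a quarter turn (14.14) the mouth is still quite clear
- flap (a joint): angle of the light black sprung flap 32 mm below the mouth point, under the gate, in rad: 0 shut (level), up to 1.25 pushed down. Hinged along the outer (cask +y) edge of the mouth; it springs shut again. A part of 50 g pushes it open by its own weight
- cylinder: clear measuring cylinder with a blue hexagonal foot, the cracked one to be thrown away; 121 mm high, tube 26 mm thick, foot 42 x 48 mm and 6 mm high, 90 g. Stands upright; origin at the centre of the underside, z along the tube
- dropper_bottle: amber dropper bottle with a black bulb, expired, to be thrown away; 102 mm high, body 33 mm thick up to a height of 70 mm, then a 24 mm collar to 77 mm and a 13 mm bulb, 70 g. Stands upright; origin at the centre of the underside, z up
- wash_bottle: bystander: white wash bottle with red spout, 64 x 94 x 192 mm high; origin at the centre of its underside
- pipette_bulb: bystander: red rubber pipette bulb, 53 mm thick, 76 mm high; origin at the centre of its underside
- vial_0: bystander: glass vial with black cap, 28 mm thick, 60 mm high; origin at the centre of its underside
- cleaner_can: bystander: spray can with yellow cap, 58 mm thick, 217 mm high; origin at the centre of its underside
There are look-alikes about, which are no part of the job. Of the things like the dropper_bottle, leave any that is green; of the rest the smaller one is meant.

How it is judged:
By the outcome, as a careful person would: the job done as asked, in the order asked, and still so for the second after the job is handed in, with the robot touching nothing.
It also fails if it takes over 72 s, if anything falls off the work surface, if the arm or the gripper's body presses on something with over 40 N, if the wrist force passes 120 N, or if a joint passes its speed limit or range.

ROBOT

A 6-joint arm with a two-finger parallel gripper is mounted at the origin on a cart in front of the work surface, level with it; the furniture and walls round the work are solid. World frame = base frame: x ahead of the robot, y to its left, z up, the work surface at z = 0. Lengths are in m, angles in rad, forces in N, time in s.
With the tool pointing down it reaches from about 0.4 to 0.825 m from the base axis. Payload 7 kg.
Tool frame: the origin (TCP) lies at the centre of the arm's flange, where the gripper is bolted on; the fingertips stand 178 mm ahead of it and the grasp point (between the pads) lies 159 mm ahead of it; z points along the fingers, y is the line along which they close (so a half turn about z gives the same grasp; the last joint's range is limited). The gripper opens to 88 mm and grips with 3 to 60 N. Pads are 19 mm wide; open, the fingers measure 130 mm over their backs; the gripper's body (78 mm by 193 mm) begins 47 mm behind the grasp point.
Start: joints at [1.539, 0.359, 0.012, 0, -1.224, -0.288], TCP at [0.212, 0.641, 0.405] pointing down, gripper open.
Joint ranges: [-3.07, 3.07], [-1.43, 2.12], [-1.02, 1.25], [-3.03, 1.67], [-3.05, -0], [-3.03, 3.03]. Speed limits (rad/s): [2.39, 2.39, 3.01, 3.14, 3.14, 3.14].

INTERFACE

Orientations are given as a 3x3 rotation matrix whose columns are the frame's x, y, z axes.
In Python, from workcell import r gives the robot as it stands. Calls block until the motion is done:
- r.goto(position, orientation): joint-space move of the TCP to a pose.
- r.move_straight(position, orientation=None, vel=0.15): straight line of the TCP; orientation=None keeps the orientation; vel is the mean speed in m/s.
- r.set_joints(angles): joint-space move.
- r.command_gripper(opening, strength=None): finger opening in m; strength is the grip in N (None keeps the last); returns when the fingers have stopped.
- r.pause(seconds).
- r.solve_ik(position, orientation): joint angles nearest the present ones, or None.
- r.get_state(): the state.
- r.snapshot(name): name is "side" or "top" or "wrist"; returns the picture (384x512x3 uint8, red, green, blue); there is no depth.
- r.calibration(name): a dict with "vfov" (degrees; the focal length in pixels is half the picture's height over the tangent of half this angle, whatever the lens; pixels are square), "cx", "cy" (the principal point, pixels), "R" (3x3) and "t" (3): a world point X has camera coordinates R X + t; the wrist camera has in their place "mount" (4x4, takes a point from camera to tool coordinates, whose origin is the TCP and whose axes are the flange's). Camera axes: x right, y down, z forward; pixel columns grow to the right and rows downward; lengths in m; the calibration is good to about 2 mm. A picture is of the moment at which its call begins: read the wrist's pose just before it. calibration takes no time and is no camera call.
A pose or a line that the arm cannot do raises r.IKError and nothing moves.
- r.close_job(): hands the job in; it is judged then, once.
The state is a dict: "t": time; "joint_pos": joint angles; "dq": joint speeds; "tau": joint torques, N m; "tcp_pos": TCP position; "eef_rot": TCP orientation; "wrist_force": force on the tool from outside, world axes, zero at the start; "moment": the same for the moment, N m; "gripper_width": finger opening in m; "gripper_force": force on a finger pad.
Only numpy, scipy, OpenCV 4.12 (cv2) and the standard library are available. Lean on these libraries where they do the work, as an engineer would, in place of code of your own. Each camera call takes 0.05 s, during which the arm holds its last target. There are 200 camera calls.

## Working session

There is one attempt and no reset: what is moved stays moved. The work goes in short steps, each a Python script; the robot and the scene stay as the last script left them, time stands still between calls to the robot, and variables do not carry over. Pictures are saved under pics/ and viewed, at most 10 in all, crops included, and the job is handed in when it is done.

```bash
mkdir -p pics; ls
python3 - <<'E'
from workcell import r
import cv2,numpy as np
s=r.get_state();print(s['t'],s['tcp_pos'],s['eef_rot'])
for n in("side","top"):
    im=r.snapshot(n);cv2.imwrite(f"pics/{n}0.png",cv2.resize(im[:,:,::-1],(800,600),interpolation=cv2.INTER_CUBIC));c=r.calibration(n);print(n,c)
print(r.calibration("wrist"))
E
```

```text
pics
0.0 [0.2121336  0.64059313 0.40373972] [[ 9.49270724e-01 -3.14459789e-01 -3.64755839e-04]
 [-3.14459965e-01 -9.49269422e-01 -1.57966176e-03]
 [ 1.50488540e-04  1.61422777e-03 -9.99998686e-01]]
side {'vfov': 51.134584077623195, 'cx': 255.4616522781979, 'cy': 194.46660107016234, 'R': array([[ 0.94493901, -0.3272195 , -0.00420353],
       [-0.16514318, -0.46572947, -0.86938127],
       [ 0.2825208 ,  0.82220646, -0.49412401]]), 't': array([-0.45859143,  0.25772639,  1.07560824])}
top {'vfov': 47.26604839365698, 'cx': 251.04032023462085, 'cy': 192.03156445680034, 'R': array([[-0.46324212, -0.88622319, -0.00389809],
       [-0.83722494,  0.43906394, -0.32600192],
       [ 0.29062198, -0.14775425, -0.94536107]]), 't': array([0.26198469, 0.46791758, 1.35078569])}
{'vfov': 66.25087481480907, 'cx': 251.06210046112503, 'cy': 190.1913184810329, 'mount': array([[ 8.10661238e-04, -9.56927061e-01, -2.90327301e-01,
         7.80950736e-02],
       [ 9.99999654e-01,  8.29794438e-04,  5.72051079e-05,
        -5.90512755e-04],
       [ 1.86170864e-04, -2.90327247e-01,  9.56927403e-01,
         2.01710930e-02],
       [ 0.00000000e+00,  0.00000000e+00,  0.00000000e+00,
         1.00000000e+00]])}
```

View pics/top0.png

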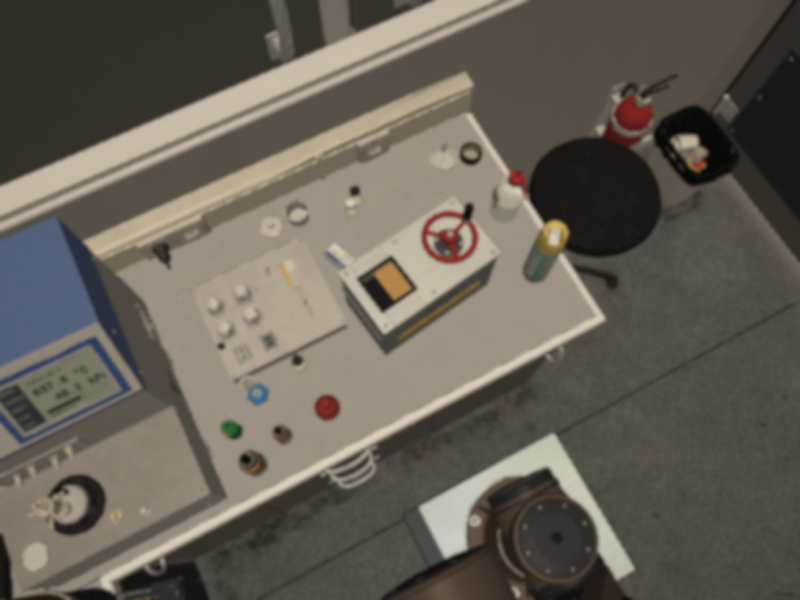

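View pics/side0.png

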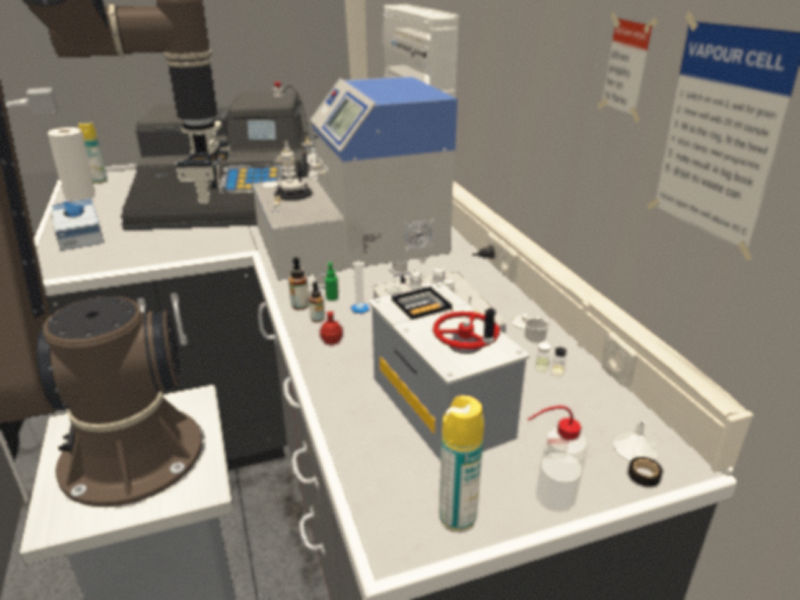

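The top view shows the mouth at (387,285), the wheel at (450,237), the grip top at (468,209), the cylinder foot at (258,394), and the small amber bottle at (282,434). The larger amber one is at (252,461) and the green one at (232,428). The side view agrees.

```bash
cat > h.py <<'E'
from workcell import r
import cv2,numpy as np
from scipy.optimize import least_squares
def campose(n,st=None):
    c=r.calibration(n); f=192/np.tan(np.radians(c['vfov'])/2)
    if n=='wrist':
        T=np.eye(4);T[:3,:3]=st['eef_rot'];T[:3,3]=st['tcp_pos'];W=T@c['mount'];R=W[:3,:3].T;t=-R@W[:3,3]
    else: R,t=np.array(c['R']),np.array(c['t'])
    return f,c['cx'],c['cy'],R,t
def onplane(cam,u,v,z):
    f,cx,cy,R,t=cam; d=R.T@np.array([(u-cx)/f,(v-cy)/f,1]);o=-R.T@t
    return o+d*(z-o[2])/d[2]
def proj(cam,X):
    f,cx,cy,R,t=cam;p=(R@np.atleast_2d(X).T).T+t;return np.c_[f*p[:,0]/p[:,2]+cx,f*p[:,1]/p[:,2]+cy]
def down(a): # tool y (closing) axis at angle a in the world, pointing down
    y=np.array([np.cos(a),np.sin(a),0]);z=np.array([0,0,-1.]);return np.c_[np.cross(y,z),y,z]
E
python3 - <<'E'
from h import *
np.set_printoptions(precision=4,suppress=True)
T=campose('top');S=campose('side');k=1.5625
pt={'lidA':(345,281,.18),'lidB':(455,200,.18),'lidC':(498,250,.18),'lidD':(385,333,.18),'mouth':(387,285,.19),'hub':(450,237,.21),'gripTop':(468,209,.271),'cylfoot':(258,394,.003),'small':(283,437,.07),'big':(252,463,.08),'green':(232,430,.06),'pip':(327,407,.03),'can':(553,235,.217),'vial':(299,362,.03),'wash':(516,180,.19)}
for n,(u,v,z) in pt.items(): print(n,onplane(T,u/k,v/k,z))
print('side')
for n,(u,v,z) in {'mouth':(422,300,.192),'hub':(466,328,.21),'gripTop':(490,310,.271),'cylfoot':(361,309,.003),'small':(317,318,.0),'big':(299,305,0),'green':(331,297,0),'pip':(331,342,0)}.items(): print(n,onplane(S,u/k,v/k,z))
E
```

```text
lidA [0.5825 0.0942 0.18  ]
lidB [ 0.6363 -0.1816  0.18  ]
lidC [ 0.5006 -0.2029  0.18  ]
lidD [0.4527 0.0737 0.18  ]
mouth [0.5338 0.0272 0.19  ]
hub [ 0.5585 -0.1239  0.21  ]
gripTop [ 0.571  -0.1642  0.271 ]
cylfoot [0.5053 0.3503 0.003 ]
small [0.3862 0.3357 0.07  ]
big [0.3669 0.4085 0.08  ]
green [0.4477 0.4206 0.06  ]
pip [0.4076 0.2335 0.03  ]
can [ 0.4672 -0.3003  0.217 ]
vial [0.5201 0.2442 0.03  ]
wash [ 0.614  -0.3104  0.19  ]
side
mouth [0.5372 0.0196 0.192 ]
hub [ 0.56   -0.1223  0.21  ]
gripTop [ 0.5727 -0.1757  0.271 ]
cylfoot [0.5071 0.3416 0.003 ]
small [0.3996 0.3405 0.    ]
big [0.3719 0.4155 0.    ]
green [0.4547 0.4287 0.    ]
pip [0.4061 0.2293 0.    ]
```

Run:
```python
from h import *
np.set_printoptions(precision=4,suppress=True)
R=r.get_state()['eef_rot']
import json
def shot(p,a,name):
    r.goto(p,down(a)); s=r.get_state()
    im=r.snapshot('wrist'); cv2.imwrite(f'pics/{name}.png',cv2.resize(im[:,:,::-1],(800,600),interpolation=cv2.INTER_CUBIC))
    np.savez(name+'.npz',eef_rot=s['eef_rot'],tcp_pos=s['tcp_pos']); print(s['t'],s['tcp_pos'],s['joint_pos'])
a0=np.arctan2(R[1,1],R[0,1])
shot([.46,.34,.42],a0,'w_items')
shot([.545,-.06,.54],-np.pi/2,'w_cask')
```

```text
1.55 [0.4597 0.3409 0.4199] [ 0.9797  0.1808 -0.1963 -0.0001 -1.1936  0.272 ]
3.1667 [ 0.5452 -0.0592  0.5395] [ 0.249   0.0898 -0.0366 -0.0002 -1.445   1.3224]
```

View pics/w_items.png

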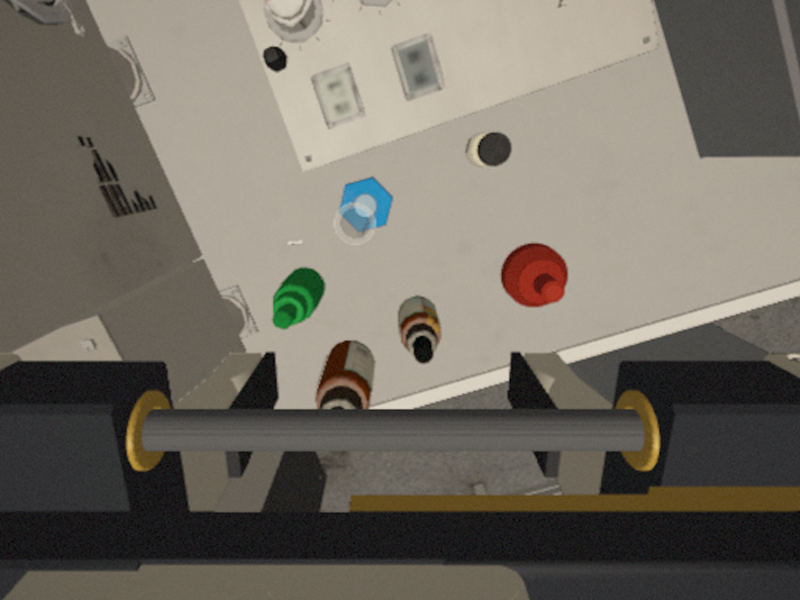

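View pics/w_cask.png

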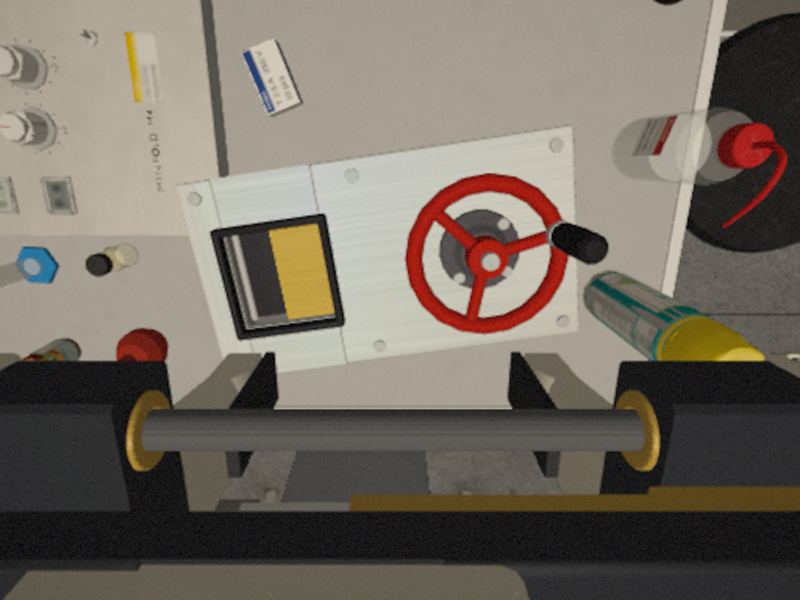

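Items view: cylinder foot (366,203) and top (355,222); small bottle base about (417,308), bulb (424,352). Cask view: collar corners (211,231), (325,213), (344,324), (240,340); rim about (487,253); grip top (595,247) with its lower end about (556,234). The gate is half shut.

Run:
```python
from h import *
np.set_printoptions(precision=4,suppress=True)
k=1.5625
A=campose('wrist',np.load('w_items.npz'));C=campose('wrist',np.load('w_cask.npz'))
im=cv2.resize(cv2.imread('pics/w_cask.png'),(512,384),interpolation=cv2.INTER_AREA)
hsv=cv2.cvtColor(im,cv2.COLOR_BGR2HSV)
m=(((hsv[...,0]<8)|(hsv[...,0]>172))&(hsv[...,1]>150)&(hsv[...,2]>60)).astype(np.uint8)
m[:, :250]=0;m[:,380:]=0;m[225:]=0
c=max(cv2.findContours(m,cv2.RETR_EXTERNAL,cv2.CHAIN_APPROX_NONE)[0],key=cv2.contourArea)[:,0]
P=np.array([onplane(C,u,v,.21)[:2] for u,v in c])
f=least_squares(lambda q:np.hypot(*(P-q[:2]).T)-q[2],[.56,-.124,.056],loss='soft_l1',f_scale=.001)
print('hub circle',f.x,np.abs(f.fun).max())
col=np.array([onplane(C,u/k,v/k,.192) for u,v in[(211,231),(325,213),(344,324),(240,340)]])
print('mouth',col.mean(0),[np.linalg.norm(col[i]-col[i-1]) for i in range(4)])
for u,v in[(594,247)]:print('grip top',onplane(C,u/k,v/k,.271))
print('grip low',onplane(C,558/k,236/k,.221))
print('cyl foot',onplane(A,366/k,203/k,.005),'top',onplane(A,355/k,222/k,.121))
print('btl bulb',onplane(A,424/k,352/k,.100),'base',onplane(A,415/k,306/k,.0))
print('big',onplane(A,355/k,350/k,.0),'vial',onplane(A,491/k,149/k,.06),onplane(C,100/k,264/k,.06))
hub=f.x[:2];g=onplane(C,594/k,247/k,.271)[:2]-hub;print('grip r',np.hypot(*g),np.degrees(np.arctan2(g[1],g[0])))
d=col.mean(0)[:2]-hub;print('d',np.hypot(*d),np.degrees(np.arctan2(d[1],d[0])))
# is the whole circle reachable at fixed orientation?
for a in (-np.pi/2,np.radians(-135),np.radians(-45),np.pi):
    print(a,[None if (q:=r.solve_ik([hub[0]+.05*np.cos(t),hub[1]+.05*np.sin(t),.41],down(a))) is None else q.round(2) for t in(0,1.57,3.14,4.71)])
```

```text
hub circle [ 0.5567 -0.1172  0.0493] 0.03438653133013589
mouth [0.5378 0.024  0.192 ] [np.float64(0.08454179704944982), np.float64(0.08280477345082139), np.float64(0.08396137588722641), np.float64(0.0811065124937723)]
grip top [ 0.5768 -0.1687  0.271 ]
grip low [ 0.5746 -0.1665  0.221 ]
cyl foot [0.5065 0.3496 0.005 ] top [0.5061 0.3501 0.121 ]
btl bulb [0.4025 0.3369 0.1   ] base [0.4047 0.338  0.    ]
big [0.3808 0.4047 0.    ] vial [0.5182 0.2493 0.06  ] [0.5188 0.2402 0.06  ]
grip r 0.05527497227047137 -68.69409214011606
d 0.14240724207200023 97.62914808020989
-1.5707963267948966 [array([ 0.12,  0.26, -0.11,  0.  , -1.2 ,  1.45]), array([ 0.23,  0.17, -0.24,  0.  , -1.17,  1.34]), array([ 0.15,  0.1 , -0.32,  0.  , -1.15,  1.42]), array([ 0.04,  0.2 , -0.19,  0.  , -1.18,  1.53])]
-2.356194490192345 [array([ 0.12,  0.26, -0.11,  0.  , -1.2 ,  0.66]), array([ 0.23,  0.17, -0.24,  0.  , -1.17,  0.56]), array([ 0.15,  0.1 , -0.32,  0.  , -1.15,  0.63]), array([ 0.04,  0.2 , -0.19,  0.  , -1.18,  0.74])]
-0.7853981633974483 [array([ 0.12,  0.26, -0.11,  0.  , -1.2 ,  2.23]), array([ 0.23,  0.17, -0.24,  0.  , -1.17,  2.13]), array([ 0.15,  0.1 , -0.32,  0.  , -1.15,  2.21]), array([ 0.04,  0.2 , -0.19,  0.  , -1.18,  2.31])]
3.141592653589793 [array([ 0.12,  0.26, -0.11,  0.  , -1.2 , -0.12]), array([ 0.23,  0.17, -0.24,  0.  , -1.17, -0.23]), array([ 0.15,  0.1 , -0.32,  0.  , -1.15, -0.15]), array([ 0.04,  0.2 , -0.19,  0.  , -1.18, -0.04])]
```

Run:
```python
from h import *
np.set_printoptions(precision=4,suppress=True)
k=1.5625
C=campose('wrist',np.load('w_cask.npz'))
uv=[(406,255),(490,173),(478,333),(425,205),(425,308),(535,188),(530,312),(450,183),(448,325),(568,262)]
P=np.array([onplane(C,u/k,v/k,.21)[:2] for u,v in uv])
f=least_squares(lambda q:np.hypot(*(P-q[:2]).T)-q[2],[.56,-.124,.056],loss='soft_l1',f_scale=.001)
print(f.x,f.fun)
hub=f.x[:2];mo=np.array([.5378,.024]);d=mo-hub;print(np.hypot(*d),np.degrees(np.arctan2(d[1],d[0])))
for g in([.5768,-.1687],[.5746,-.1665],[.571,-.1642]):
    g=np.array(g)-hub;print(np.hypot(*g),np.degrees(np.arctan2(g[1],g[0])))
```

```text
[ 0.5584 -0.1228  0.0553] [-0.0004  0.0002  0.0006 -0.0002 -0.     -0.0008 -0.0032  0.0006  0.0001
  0.0013]
0.14820547421251395 97.99477445284901
0.049478374581988706 -68.18441800102615
0.04663445220628856 -69.68949906397361
0.04330466076558612 -73.10219861436752
```

```bash
cat > crank.py <<'E'
from h import *
H=np.array([.5584,-.1230]);Z=.408;rho=.05;D=down(-np.pi/2)
def at(phi,v): 
    r.move_straight([H[0]+rho*np.cos(phi),H[1]+rho*np.sin(phi),Z],vel=v); s=r.get_state()
    F=s['wrist_force'];d=s['tcp_pos'][:2]-H
    return s,F[0]*np.cos(phi)+F[1]*np.sin(phi),-F[0]*np.sin(phi)+F[1]*np.cos(phi),np.arctan2(d[1],d[0]),np.hypot(*d)
E
python3 - <<'E'
from crank import *
np.set_printoptions(precision=4,suppress=True)
p0=np.radians(-68.5)
g=[H[0]+rho*np.cos(p0),H[1]+rho*np.sin(p0)]
r.goto([*g,.48],D); r.move_straight([*g,Z],vel=.15); r.command_gripper(.0,25)
s=r.get_state();print(s['t'],s['gripper_width'],s['gripper_force'],s['wrist_force'],s['tcp_pos'])
phi=p0
for i in range(6):
    phi+=np.radians(15);s,fr,ft,ph,rr=at(phi,.15)
    print(s['t'].__round__(2),np.degrees(phi).round(1),'fr %.1f ft %.1f ph %.1f r %.4f'%(fr,ft,np.degrees(ph),rr),s['gripper_width'],s['wrist_force'])
    if abs(ft)>20 or abs(fr)>35:break
open('phi','w').write(repr(float(phi)))
E
```

```text
5.5333 0.017332331316687835 24.99491101509193 [ 1.3573 -4.6568 -0.5457] [ 0.5768 -0.17    0.408 ]
5.78 -53.5 fr 6.3 ft 1.2 ph -53.0 r 0.0506 0.017262685308773566 [ 4.7208 -4.3129 -2.3833]
6.03 -38.5 fr 7.2 ft 2.3 ph -37.8 r 0.0506 0.017229801287196384 [ 7.0443 -2.6674 -3.3297]
6.28 -23.5 fr 6.5 ft 2.0 ph -22.6 r 0.0506 0.017581293890541628 [ 6.7586 -0.7907 -3.2281]
6.53 -8.5 fr 6.6 ft 2.3 ph -7.4 r 0.0506 0.017428793446213498 [ 6.886   1.2519 -1.7275]
6.78 6.5 fr 4.5 ft 2.3 ph 7.7 r 0.0505 0.01745197972407428 [ 4.2034  2.8081 -1.3129]
7.03 21.5 fr 3.8 ft 2.8 ph 22.5 r 0.0505 0.017490448764625268 [ 2.4658  3.993  -1.1794]
```

Run:
```python
from crank import *
phi=float(open('phi').read());p0=np.radians(-68.5);n=0
while phi-p0<13.5:
    st=15 if phi-p0<8.6 else 5
    phi+=np.radians(st);s,fr,ft,ph,rr=at(phi,.15 if st==15 else .1);n+=1
    if n%5==0 or abs(ft)>7: print(round(s['t'],2),'turned %.2f'%(phi-p0),'cmd %.1f fr %.1f ft %.1f lag %.1f r %.4f w %.4f'%(np.degrees(phi),fr,ft,np.degrees((phi-ph+np.pi)%(2*np.pi)-np.pi),rr,s['gripper_width']))
    if abs(ft)>16 or abs(fr)>35:break
open('phi','w').write(repr(float(phi)))
im=r.snapshot('wrist');cv2.imwrite('pics/w_stop.png',im[:,:,::-1])
```

```text
8.28 turned 2.88 cmd 96.5 fr 1.5 ft 2.5 lag -0.4 r 0.0496 w 0.0177
9.53 turned 4.19 cmd 171.5 fr -4.8 ft 1.2 lag -0.5 r 0.0492 w 0.0172
10.78 turned 5.50 cmd 246.5 fr -2.6 ft 2.6 lag 0.1 r 0.0499 w 0.0172
12.03 turned 6.81 cmd 321.5 fr 7.9 ft 1.0 lag -0.3 r 0.0505 w 0.0174
13.28 turned 8.12 cmd 396.5 fr 5.2 ft 2.3 lag -1.3 r 0.0503 w 0.0173
14.53 turned 8.90 cmd 441.5 fr 2.4 ft -0.4 lag -0.2 r 0.0498 w 0.0174
15.53 turned 9.25 cmd 461.5 fr -8.7 ft -14.7 lag 2.7 r 0.0498 w 0.0173
15.78 turned 9.34 cmd 466.5 fr -10.7 ft -26.4 lag 5.3 r 0.0498 w 0.0173
```

Run:
```python
from crank import *
phi=float(open('phi').read());end=np.radians(368.)
for p in np.linspace(phi,end,9)[1:]: s,fr,ft,ph,rr=at(p,.15)
print(s['t'],fr,ft,np.degrees(ph),rr,s['wrist_force'])
r.command_gripper(.045); p=s['tcp_pos'].copy();p[2]=.5;r.move_straight(p,vel=.25)
r.goto([.545,-.06,.54],D)
s=r.get_state();im=r.snapshot('wrist');np.savez('w_cask2.npz',eef_rot=s['eef_rot'],tcp_pos=s['tcp_pos']);print(s['t'])
cv2.imwrite('pics/w_cask2.png',cv2.resize(im[:,:,::-1],(800,600),interpolation=cv2.INTER_CUBIC))
```

```text
17.8333 2.063212249733587 -2.9589338919869115 7.415491853191474 0.050171488582854966 [ 2.45493722 -2.6429941   3.93055233]
19.5083
```

View pics/w_cask2.png

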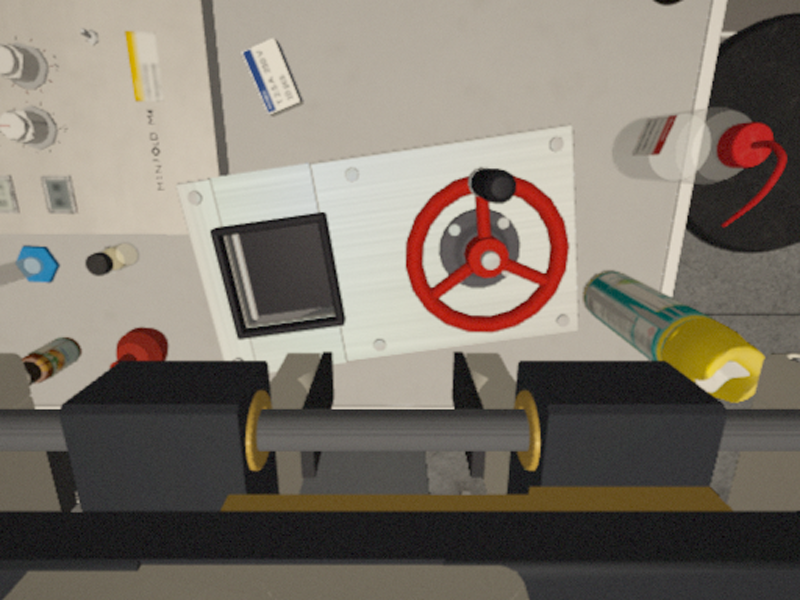

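Gate is clear: the mouth shows black flap only, and the grip now sits at about 7° (top at (500,187)), a quarter turn off the stop. Next I post the cylinder.

```bash
cat > post.py <<'E'
from h import *
u=np.array([np.cos(np.radians(98)),np.sin(np.radians(98))]); M=np.array([.5378,.024])-.004*u
def post(xy,hg,ang,foot,name):
    D=down(np.radians(ang));DM=down(np.radians(188))
    r.command_gripper(.07); r.goto([*xy,hg+.159+.1],D); r.move_straight([*xy,hg+.159],vel=.2)
    r.command_gripper(0,18); s=r.get_state(); print(s['t'],'grip',s['gripper_width'],s['gripper_force'])
    r.move_straight([*xy,.27+hg+.159 if hg<.08 else .24+hg+.159],vel=.3)
    r.goto([*M,.24+hg+.159],DM); s=r.get_state(); print(s['t'],'held',s['gripper_width'],s['wrist_force'])
    if s['gripper_width']<.008: raise SystemExit('lost')
    r.move_straight([*M,foot+hg+.159],vel=.12); s=r.get_state(); print(s['tcp_pos'],s['wrist_force'])
    r.command_gripper(.065); r.pause(.4); r.move_straight([*M,.45],vel=.25)
    r.goto([.545,-.03,.54],down(-np.pi/2)); s=r.get_state();print(s['t'])
    im=r.snapshot('wrist');cv2.imwrite(f'pics/{name}.png',im[:,:,::-1])
E
python3 -c "
from post import *
post([.5063,.3498],.100,188,.150,'after1')"
```

```text
23.4917 grip 0.024484171966178987 18.000073458606494
25.7 held 0.024085121962240785 [-0.27295826 -0.33130671 -0.56340617]
[0.53866568 0.02022315 0.40969243] [-0.06604618  0.37691552  0.20622549]
29.5417
```

View pics/after1.png

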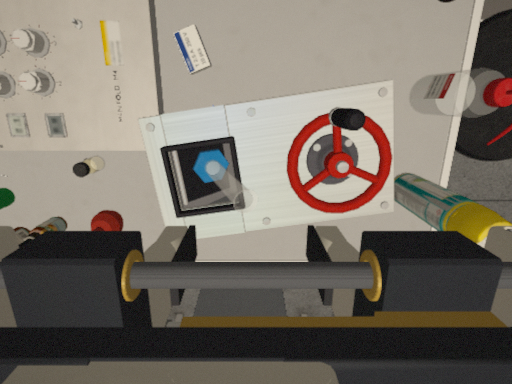

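The cylinder hasn't dropped. Its foot is still in the mouth at (212,166) and the rim shows at about (238,195). I'll work out how it's standing.

Run:
```python
from post import *
np.set_printoptions(precision=4,suppress=True)
s=r.get_state();C=campose('wrist',s);print(s['t'],s['tcp_pos'])
Rc=np.array([[np.cos(np.radians(8)),np.sin(np.radians(8))],[-np.sin(np.radians(8)),np.cos(np.radians(8))]])
for n,(a,b),z in[('foot',(211,166),.145),('foot',(211,166),.16),('top',(239,196),.28),('top',(239,196),.26),('top',(239,196),.24)]:
    p=onplane(C,a,b,z);print(n,z,p,'cask rel mouth',Rc@(p[:2]-[.5378,.024]))
im=cv2.imread('pics/after1.png')[125:230,150:260];cv2.imwrite('pics/after1c.png',cv2.resize(im,None,fx=5.5,fy=5.5,interpolation=cv2.INTER_CUBIC))
i2=r.snapshot('side');cv2.imwrite('pics/side2.png',cv2.resize(i2[150:260,200:350,::-1],None,fx=5,fy=5,interpolation=cv2.INTER_CUBIC))
```

```text
29.5917 [ 0.545  -0.0299  0.5393]
foot 0.145 [0.5421 0.0227 0.145 ] cask rel mouth [ 0.0041 -0.0018]
foot 0.16 [0.5454 0.0207 0.16  ] cask rel mouth [ 0.0071 -0.0044]
top 0.28 [ 0.5453 -0.0189  0.28  ] cask rel mouth [ 0.0014 -0.0435]
top 0.26 [ 0.5388 -0.018   0.26  ] cask rel mouth [-0.0049 -0.0417]
top 0.24 [ 0.5322 -0.0172  0.24  ] cask rel mouth [-0.0112 -0.04  ]
```

View pics/after1c.png

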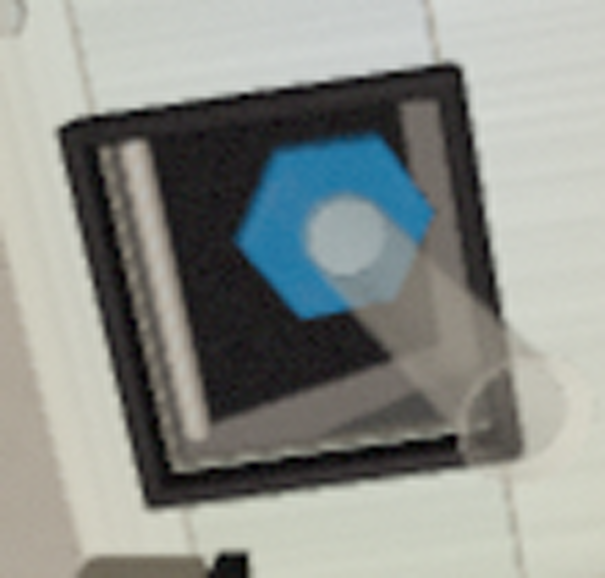

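View pics/side2.png

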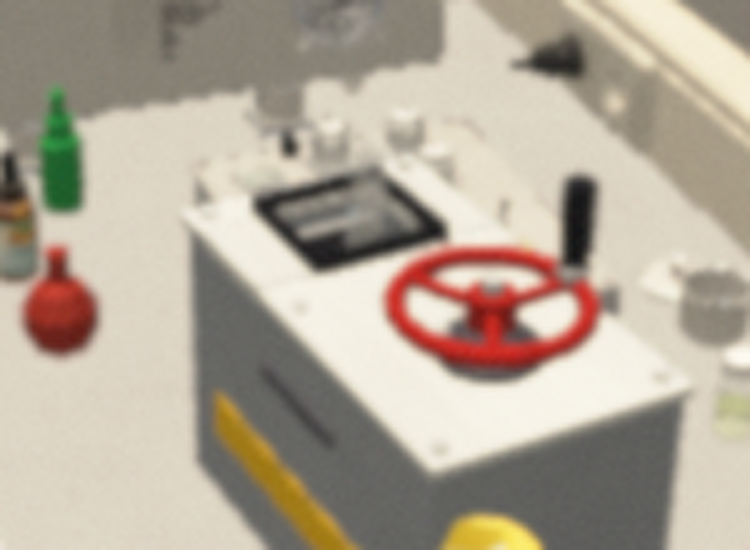

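Run:
```python
from post import *
a=cv2.imread('pics/after1.png')[:,:,::-1]
r.pause(.2);b=r.snapshot('wrist');sd=r.snapshot('side')
d=np.abs(a.astype(int)-b)[125:230,150:260].sum(2);print('wrist diff',d.mean(),d.max(),r.get_state()['t'])
up=lambda x,w,h:cv2.resize(x,(w,h),interpolation=cv2.INTER_CUBIC)
o=np.hstack([up(b[115:235,140:270],400,369),up(sd[165:240,230:311],400,369)])
cv2.imwrite('pics/cmp.png',o[:,:,::-1])
```

```text
wrist diff 8.519307359307358 269 29.9417
```

View pics/cmp.png

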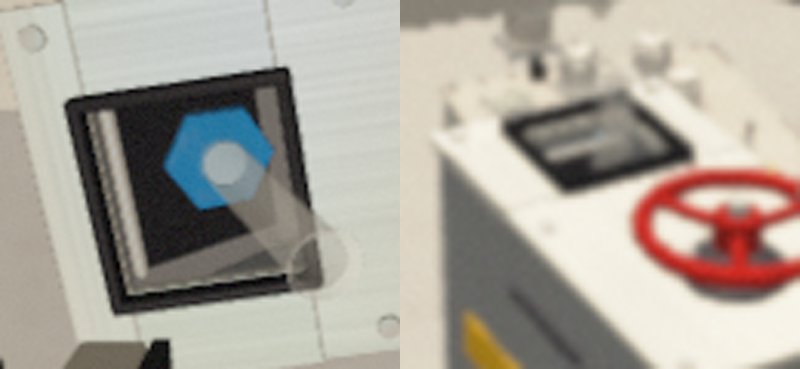

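The cylinder is wedged at about 20°: its foot is on the half-pushed flap and the tube leans on the wheel-side edge of the collar. I'll take it by the top, closing along cask y to right it, then push it down deep enough to hold the flap open and let go.

Run:
```python
from h import *
np.set_printoptions(precision=4,suppress=True)
c,s_=np.cos(np.radians(8)),np.sin(np.radians(8))
M0=np.array([.5378,.024]);W=lambda x,y:M0+x*np.array([c,s_])+y*np.array([-s_,c])
D=down(np.radians(-82));Z=.225+.178
def say(n):
    s=r.get_state();print(n,round(s['t'],2),s['tcp_pos'],s['gripper_width'],s['wrist_force']);return s
r.command_gripper(.088);r.goto([*W(-.006,-.022),.50],D);r.move_straight([*W(-.006,-.022),Z],vel=.15);say('down')
r.command_gripper(.055,15);say('c1')
r.move_straight([*W(-.006,-.006),Z],vel=.1);r.command_gripper(.04);say('c2')
r.command_gripper(0,18);s=say('c3')
if s['gripper_width']<.015: raise SystemExit('no tube')
r.move_straight([*W(0,-.006),Z],vel=.1)
for z in np.arange(.22,.199,-.005):
    r.move_straight([*W(0,-.006),z+.178],vel=.06);s=say('push')
    if abs(s['wrist_force'][2])>12:break
```

```text
down 31.7 [0.5355 0.0012 0.4042] 0.08759171681558858 [ 0.1336 -0.006   1.7808]
c1 32.46 [0.5349 0.0014 0.403 ] 0.05457118147030425 [-0.7506 -0.5721  0.377 ]
c2 33.3 [0.5327 0.0171 0.403 ] 0.039973947547430826 [-0.7664  0.104   0.656 ]
c3 34.13 [0.5327 0.0172 0.403 ] 0.0004976185646269596 [ 0.1514 -0.0502 -0.7892]no tube
```

```bash
cat > look.py <<'E'
from h import *
def look(name):
    s=r.get_state()
    if s['tcp_pos'][2]<.5:
        p=s['tcp_pos'].copy();p[2]=.5;r.move_straight(p,vel=.3)
    r.goto([.545,-.03,.54],down(-np.pi/2)); im=r.snapshot('wrist');cv2.imwrite(f'pics/{name}.png',im[:,:,::-1])
    hsv=cv2.cvtColor(im,cv2.COLOR_RGB2HSV)[:,150:260]
    m=((hsv[...,0]>95)&(hsv[...,0]<120)&(hsv[...,1]>140)&(hsv[...,2]>80));m[:120]=0;m[225:]=0
    v,u=np.nonzero(m);print('t',r.get_state()['t'],'blue',m.sum(),(u.mean()+150,v.mean(),np.ptp(u),np.ptp(v)) if len(u) else '')
    return im
E
python3 - <<'E'
from look import *
im=look('after2')
a=cv2.cvtColor(cv2.imread('pics/after1.png'),cv2.COLOR_BGR2RGB)
hsv=cv2.cvtColor(a,cv2.COLOR_RGB2HSV)[:,150:260];m=((hsv[...,0]>95)&(hsv[...,0]<120)&(hsv[...,1]>140)&(hsv[...,2]>80));m[:120]=0;m[225:]=0
v,u=np.nonzero(m);print('before',m.sum(),u.mean()+150,v.mean(),np.ptp(u),np.ptp(v))
c=cv2.imread('pics/w_cask2.png')
d=np.abs(a.astype(int)-im).sum(2)>90;d[225:]=0
v,u=np.nonzero(d);print('diff',d.sum(),u.min(),u.max(),v.min(),v.max())
E
```

```text
t 35.0167 blue 0 
before 541 207.93160813308688 162.90573012939 35 33
diff 4720 0 500 0 223
```

View pics/after2.png

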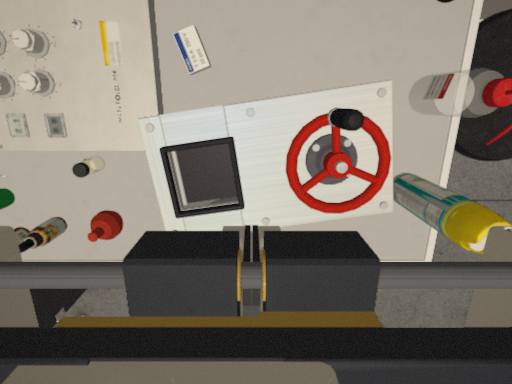

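The cylinder has dropped in: the mouth at (203,178) shows only the shut black flap, and the wheel hasn't moved. Next is the small amber bottle.

Run:
```python
import post
from post import *
post.M=np.array([.5378,.024])-.009*u
post.post([.4035,.3375],.058,199,.160,'after3')
a=cv2.imread('pics/after2.png').astype(int);b=cv2.imread('pics/after3.png').astype(int)
d=np.abs(a-b).sum(2)
for n,(x0,x1,y0,y1) in dict(mouth=(170,240,140,212),lid=(250,390,90,220),wheelgrip=(320,370,100,140),bottle=(20,70,215,255),ctrl=(60,110,0,60)).items():
    q=d[y0:y1,x0:x1];print(n,q.mean().round(1),(q>90).sum())
```

```text
Traceback (most recent call last):
AttributeError: 'function' object has no attribute 'post'
```

Run:
```python
import post as P
from h import *
P.M=np.array([.5378,.024])-.009*P.u
P.post([.4035,.3375],.058,199,.160,'after3')
a=cv2.imread('pics/after2.png').astype(int);b=cv2.imread('pics/after3.png').astype(int)
d=np.abs(a-b).sum(2)
for n,(x0,x1,y0,y1) in dict(mouth=(170,240,140,212),lid=(250,390,90,220),wheelgrip=(320,370,100,140),bottle=(20,70,215,255),ctrl=(60,110,0,60)).items():
    q=d[y0:y1,x0:x1];print(n,q.mean().round(1),(q>90).sum())
```

```text
39.3333 grip 0.032278818348161764 17.76596733892802
41.7 held 0.03215469140868439 [ 0.36213861 -0.58332059 -0.80411602]
[0.539394   0.01542903 0.37775582] [ 0.15548535  0.38435621 -0.13596442]
45.4833
mouth 24.7 312
lid 28.0 1037
wheelgrip 37.0 201
bottle 213.5 1284
ctrl 19.3 6
```

Run:
```python
from h import *
r.pause(.3)
s=r.get_state();c=r.snapshot('wrist')[:,:,::-1].copy();cv2.imwrite('pics/after4.png',c)
a=cv2.imread('pics/after2.png')
def cmp(a,b,nm):
    A=a[80:222,140:395];g=lambda x:cv2.cvtColor(x,cv2.COLOR_BGR2GRAY)
    B=b[80:222,140:395];W=np.eye(2,3,dtype=np.float32)
    cc,W=cv2.findTransformECC(g(A),g(B),W,cv2.MOTION_AFFINE,(3,100,1e-6))
    Bw=cv2.warpAffine(B,W,(255,142),flags=cv2.INTER_LINEAR|cv2.WARP_INVERSE_MAP)
    d=np.abs(A.astype(int)-Bw).sum(2)
    i=d[68:125,38:95];print(nm,'ecc %.4f'%cc,W[:,2],'mouth',i.mean().round(1),np.percentile(i,99),(i>90).sum(),'wheel',d[20:130,150:250].mean().round(1),(d[20:130,150:250]>120).sum(),'meancol',A[68:125,38:95].mean((0,1)).round(1),Bw[68:125,38:95].mean((0,1)).round(1))
cmp(a,c,'now');cmp(a,cv2.imread('pics/after1.png'),'jammed ref')
print(s['t'],s['tcp_pos'])
```

```text
now ecc 0.9996 [ 0.9084014  -0.14722665] mouth 11.6 38.0 2 wheel 17.7 1 meancol [67.9 70.5 74.8] [64.8 67.4 71.5]
jammed ref ecc 0.9684 [ 0.5900512  -0.56490266] mouth 117.2 308.0 2074 wheel 20.3 9 meancol [67.9 70.5 74.8] [92.5 87.7 75.9]
45.8333 [ 0.54501082 -0.02992538  0.53992294]
```

Run:
```python
from h import *
a=cv2.resize(cv2.imread('pics/top0.png'),(512,384),interpolation=cv2.INTER_AREA).astype(int);b=r.snapshot('top')[:,:,::-1].astype(int)
a2=cv2.resize(cv2.imread('pics/side0.png'),(512,384),interpolation=cv2.INTER_AREA).astype(int);b2=r.snapshot('side')[:,:,::-1].astype(int)
for I,J,pts in((a,b,dict(big=(161,295),green=(148,275),small=(181,278),cyl=(165,252),vial=(191,232),pip=(209,261),can=(350,160),wash=(327,122))),(a2,b2,dict(big=(190,182),green=(212,182),small=(202,193),cyl=(230,180),pip=(212,212),can=(295,300),wash=(358,300)))):
    for n,(x,y) in pts.items(): print(n,np.abs(I-J).sum(2)[y-7:y+8,x-7:x+8].mean().round(1),end='; ')
    print()
```

```text
big 55.7; green 68.7; small 224.3; cyl 173.1; vial 86.2; pip 55.8; can 71.8; wash 97.7; 
big 5.6; green 11.2; small 198.9; cyl 38.9; pip 9.4; can 4.1; wash 2.8;
```

```bash
python3 -c "
from workcell import r
print(r.close_job())"
```

```text
the job is handed in; nothing more can be done
None
```

The job is handed in at about 46 s: the wheel was cranked to the stop and backed off a quarter turn, then the cylinder (it wedged at first and fell in while I was freeing it) and the small amber bottle went into the cask, and by image comparison with the empty mouth the flap is shut and the side view shows the other items it covered unmoved (the vial was not separately confirmed).

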